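# Try a curtain-pole sleeve on the gauge pin and file it in the tray

### The arm

A 7-joint arm with a two-finger parallel gripper is mounted at the origin on the work surface. World frame = base frame: x ahead of the robot, y to its left, z up, the work surface at z = 0. Lengths are in m, angles in rad, forces in N, time in s.
With the tool pointing down it reaches from about 0.4 to 0.85 m from the base axis. Payload 4.5 kg.
Tool frame: the origin (TCP) lies at the centre of the arm's flange, where the gripper is bolted on; the fingertips stand r.tcp_to_tips ahead of it and the grasp point (between the pads) lies 147 mm ahead of it (r.tcp_to_tips is the distance from the TCP to the fingertips, in m); x points along the fingers, y is the direction in which the jaws open and shut, and the axes are right-handed (so a half turn about x gives the same grasp; the last joint's range is limited). The gripper opens to 88 mm and grips with 3 to 60 N. Pads are 18 mm wide; open, the fingers measure 123 mm over their backs; the gripper's body (75 mm by 187 mm) begins 45 mm behind the grasp point.
Start: joints at [1.324, 0.689, -0.195, 1.565, 0.157, 0.902, -0.215], TCP at [0.173, -0.601, 0.405] pointing down, gripper open.
Joint ranges: [-3.01, 3.01], [-0.46, 2.08], [-1.47, 1.51], [0.13, 2.56], [-1, 4.14], [0.04, 2.09], [-2.66, 2.66]. Speed limits (rad/s): [2.57, 2.57, 3.14, 3.14, 3.14, 3.14, 3.14].

### API

Orientations are given as a unit quaternion [x, y, z, w].
In Python, from plant import r, eyes gives the robot as it stands.
- The arm moves only by the tool carry_out, never from a script. Its argument "targets" is text: rows parted by semicolons, each of 5 numbers parted by spaces: the opening, from 0 (shut) to 1 (fully open), then the shift along the tool's x, y, z in mm, then the turn about the tool's x in rad. A call has 1 to 20 rows; each row shifts and turns the commanded pose from where the row before left it, along the tool's axes as they then stand; what a row does not reach is not made up. A row lasts 1/12 s, in which the tool goes at most 41.7 mm and 7.16 degrees, less where a joint would pass 70% of its speed; a pose out of reach is approached as far as the arm can. A call is refused whole if a number of a shift passes 41.7 or a number of a turn 0.125, either way. A call with a gripper value outside its range is refused whole. The fingers move at their own pace and stop on an object; "force" is the grip in N (left out, the last holds). Time passes only in rows, so rows that do not move let the fingers close. It gives the time, the measured TCP pose, the force and the opening at its end, in the units of the state.
- r.get_state(): the state, without advancing time (a new reading comes with each control period).
- eyes.snapshot(name): name is "side" or "top"; returns (picture, depth): 420x560x3 uint8, blue, green, red; 420x560 float32, m along the optical axis (not along the pixel's ray), 0 where there is no reading.
- eyes.camera_params(name): a dict with "intrinsics" (3x3 intrinsics, pixels), "rvec" (rotation vector, rad) and "tvec" (3), from world to camera coordinates, as OpenCV has them. Camera axes: x right, y down, z forward; pixel columns grow to the right and rows downward; lengths in m; the calibration is good to about 2 mm. A picture is of the moment at which its call begins. camera_params takes no time and is no camera call.
- r.finish_job(): hands the job in, once; it reports no verdict.
The state is a dict: "clock": time; "q": joint angles; "qd": joint speeds; "joint_torque": joint torques, N m; "tool_pos": TCP position; "eef_rot": TCP orientation; "contact_force": force on the tool from outside, world axes, zero at the start; "moment": the same for the moment, N m; "opening": opening from 0.0 (shut) to 1.0 (fully open).
Only numpy, scipy, OpenCV 4.12 (cv2) and the standard library are available. Lean on these libraries where they do the work, as an engineer would, in place of code of your own. Each camera call takes 0.05 s, during which the arm holds its last target.

### The job

One of the two metal pole sleeves standing on the shop counter has a bore wide enough for the gauge pin; the other is too thick-walled. Slide the one that fits all the way down over the pin until it sits on the wooden base, then lift it off and stand it upright, flat on the floor of the wooden tray with the glass front. Leave the thick-walled sleeve where it stands.

Things in the scene. Friction and masses are not known exactly. Their poses are not given: they have to be found in the camera images.
- wide_sleeve_center (a point): Centre (half-way up, on the axis) of the loose sleeve that fits: a plain aluminium tube standing upright on the counter, 50 mm outside diameter, 60 mm tall, through bore 38 mm (wall 6 mm), mass about 0.14 kg. z is its axis. From above it shows a wide open bore.
- thick_sleeve_center (a point): Centre (half-way up, on the axis) of the loose sleeve that does not fit: same material, 50 mm outside diameter and 60 mm tall, but its bore is only 16 mm (wall 17 mm). Starts upright; to be left alone. A solid end cap of the same outside size, with no hole at all, stands farther off as a bystander.
- gauge: Fixed gauge: a dark wooden base 110 x 110 x 15 mm lying on the counter with one upright steel pin in its middle. The pin is 28 mm in diameter and tapers over its top 15 mm to a 10 mm tip, 70 mm above the base's top (85 mm above the counter). Origin: centre of the base's underside, on the pin's axis, at counter level; z up.
- tray: Fixed, open, empty tray of pale wood, 170 x 170 mm outside, 150 x 150 mm inside, walls 10 mm thick, rim 35 mm above the counter all round (the wall on the -x side is half glass), floor 10 mm thick. Origin: centre of its underside, at counter level; z up, x away from the glass front.
Things that resemble listed ones, but are neither listed nor needed, are in the scene too. What is shaped like the part that bears wide_sleeve_center but pink or red is not meant. What is shaped like the part that bears thick_sleeve_center but turquoise or yellow is not meant.

How it is judged:
On the way:
1. the wide-bored sleeve is all the way down on the gauge pin (within 12 mm of sitting on the base), upright (horizontal distance between wide_sleeve_center and gauge below 0.015 m and z of wide_sleeve_center in the frame of gauge below 0.057 m and angle between wide_sleeve_center's own z axis and vertical below 0.2 rad), for 0.1 s.
At the end, for the whole second after the job is handed in: The wide-bored sleeve stands upright (within 10 degrees) at rest on the tray's floor: its axis within 55 mm of the tray's centre along each of the tray's sides, its centre 34 to 46 mm above the tray's underside. The thick-walled sleeve stands upright within 30 mm of where it started (x of wide_sleeve_center in the frame of tray between -0.055 and 0.055 m and y of wide_sleeve_center in the frame of tray between -0.055 and 0.055 m and z of wide_sleeve_center in the frame of tray between 0.034 and 0.046 m and angle between each of wide_sleeve_center, thick_sleeve_center's own z axis and vertical below 0.17 rad and linear speed of wide_sleeve below 0.02 m/s and distance of thick_sleeve_center from where it was at the start of the episode below 0.03 m); the robot touches nothing.
It fails at once if the thick-walled sleeve is moved more than 30 mm (distance of thick_sleeve_center from where it was at the start of the episode above 0.03 m).
It also fails if it takes over 48 s, if anything falls off the work surface, if the arm or the gripper's body presses on something with over 40 N, if the wrist force passes 120 N, or if a joint passes its speed limit or range.

## Working session

There is one attempt and no reset: what is moved stays moved. The work goes in short steps, Python scripts to look and compute and a tool call to move; the robot and the scene stay as the last step left them, time stands still between calls to the robot, and variables do not carry over. Pictures are saved under pics/ and viewed, and the job is handed in when it is done.

Besides the shell and the picture viewer there is one more tool, called after "Request:" as name(argument=value, ...) on one line, values as JSON. carry_out: Moves the arm, as the interface text tells. Its arguments: {"type":"object","properties":{"targets":{"type":"string"},"force":{"type":"number"}},"required":["targets"]}

```bash
ls; mkdir -p pics
python3 - <<'E'
from plant import r, eyes
import cv2, numpy as np
s=r.get_state(); print({k:np.round(v,4) for k,v in s.items()}, r.tcp_to_tips)
for n in("side","top"):
    p,d=eyes.snapshot(n); cv2.imwrite(f"pics/{n}0.png",p); np.save(f"pics/{n}0.npy",d); cv2.imwrite(f"pics/{n}0raw.png",p)
    c=eyes.camera_params(n); print(n,c)
E
```

```text
pics
{'clock': np.float64(0.0), 'q': array([ 1.3238,  0.69  , -0.1945,  1.5663,  0.1573,  0.9025, -0.2151]), 'qd': array([ 0.0018, -0.0015,  0.0004,  0.0004, -0.0008,  0.0007,  0.0011]), 'joint_torque': array([-2.00000e-04, -5.27555e+01, -1.26690e+00, -1.53427e+01,
       -5.26000e-02,  6.60000e-03,  2.00000e-04]), 'tool_pos': array([ 0.1731, -0.6002,  0.4039]), 'eef_rot': array([-0.7   , -0.0996,  0.7003, -0.0984]), 'contact_force': array([ 0.0302, -1.0731,  0.4421]), 'moment': array([ 0.0222, -0.0095, -0.0302]), 'opening': np.float64(1.003)} 0.166
side {'intrinsics': array([[526.51867883,   0.        , 280.49162514],
       [  0.        , 526.51867883, 210.93010598],
       [  0.        ,   0.        ,   1.        ]]), 'rvec': array([ 2.30315251, -0.27748071,  0.09985386]), 'tvec': array([-0.47892846,  0.12968766,  1.10101912])}
top {'intrinsics': array([[545.8246129 ,   0.        , 280.49045604],
       [  0.        , 545.8246129 , 211.92970896],
       [  0.        ,   0.        ,   1.        ]]), 'rvec': array([ 2.19575884, -2.13870567,  0.09524539]), 'tvec': array([-0.01694234,  0.51307993,  1.31504876])}
```

View pics/top0.png

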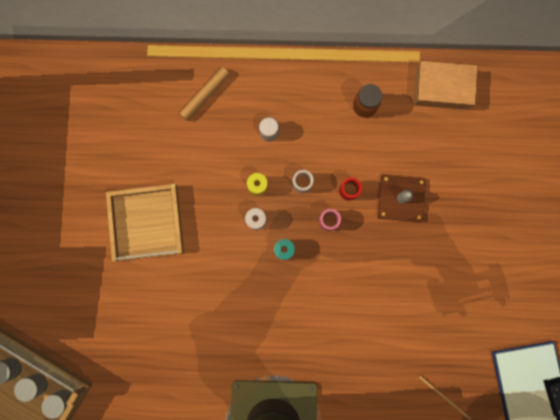

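View pics/side0.png

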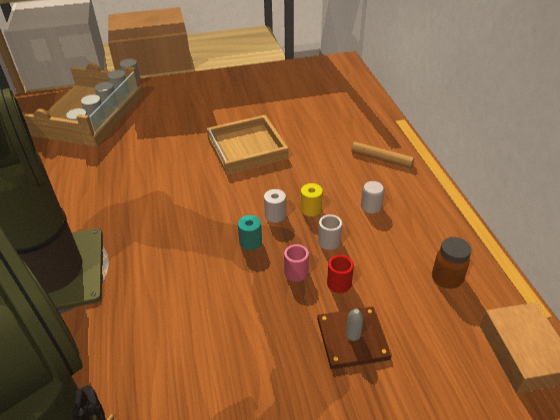

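The top view shows the target and everything it could be confused with, as top-image pixels:
- **Grey, wide bore:** (303,180). This is the one I want.
- **Red and pink, wide bore:** (350,188) and (330,219).
- **Grey, thick-walled:** (255,218).
- **Yellow and turquoise, thick-walled:** (257,183) and (284,250).
- **Grey solid cap:** (268,128).

The gauge is at about (404,198) and the tray at about (145,222).

```bash
cat > h.py <<'E'
import cv2, numpy as np
from plant import r, eyes
def cam(n):
    c=eyes.camera_params(n); R,_=cv2.Rodrigues(np.array(c['rvec'])); t=np.array(c['tvec']).ravel(); return np.array(c['intrinsics']),R,t
def ray(n,uv):
    K,R,t=cam(n); d=R.T@np.linalg.inv(K)@np.array([uv[0],uv[1],1.]); return -R.T@t,d
def onz(n,uv,z):
    o,d=ray(n,uv); return o+d*(z-o[2])/d[2]
def proj(n,P):
    K,R,t=cam(n); p=K@(R@np.array(P)+t); return p[:2]/p[2]
def tri(n1,a,n2,b):
    o1,d1=ray(n1,a);o2,d2=ray(n2,b);d1/=np.linalg.norm(d1);d2/=np.linalg.norm(d2)
    A=np.stack([d1,-d2],1);s=np.linalg.lstsq(A,o2-o1,rcond=None)[0]
    p,q=o1+s[0]*d1,o2+s[1]*d2;return (p+q)/2,np.linalg.norm(p-q)
E
python3 - <<'E'
from h import *
t=cv2.imread("pics/top0.png"); s=cv2.imread("pics/side0.png")
a=cv2.resize(t[110:280,230:330],None,fx=3.5,fy=3.5,interpolation=cv2.INTER_CUBIC)
b=cv2.resize(t[150:250,360:450],None,fx=4,fy=4,interpolation=cv2.INTER_CUBIC)
b2=cv2.resize(s[290:370,310:400],None,fx=4,fy=4,interpolation=cv2.INTER_CUBIC)
H=595;c=np.zeros((H,a.shape[1]+360,3),np.uint8);c[:,:a.shape[1]]=a[:H];c[:400,a.shape[1]:]=b
cv2.imwrite("pics/crop0.png",c)
a=cv2.resize(s[170:290,220:400],None,fx=4,fy=4,interpolation=cv2.INTER_CUBIC);cv2.imwrite("pics/crop1.png",a)
c=np.zeros((400,760,3),np.uint8);c[:320,:360]=b2
b3=cv2.resize(t[175:270,95:195],None,fx=4,fy=4,interpolation=cv2.INTER_CUBIC);c[:380,360:]=b3[:,:400];cv2.imwrite("pics/crop2.png",c)
for n,uv in dict(wide=(303,180),thick=(255,218),cap=(268,128),red=(350,188),pink=(330,219),yel=(257,183),teal=(284,250)).items(): print(n,np.round(onz("top",uv,.06),3))
d=np.load("pics/top0.npy"); print(d[185,303],d[180,290],onz("top",(404,198),.015),onz("top",(145,222),.035))
E
```

```text
wide [ 0.588 -0.056  0.06 ]
thick [0.494 0.057 0.06 ]
cap [0.714 0.032 0.06 ]
red [ 0.572 -0.169  0.06 ]
pink [ 0.496 -0.122  0.06 ]
yel [0.578 0.055 0.06 ]
teal [ 0.419 -0.015  0.06 ]
1.3751764 1.3733667 [ 0.55685422 -0.30795709  0.015     ] [0.47915506 0.32581904 0.035     ]
```

View pics/crop0.png

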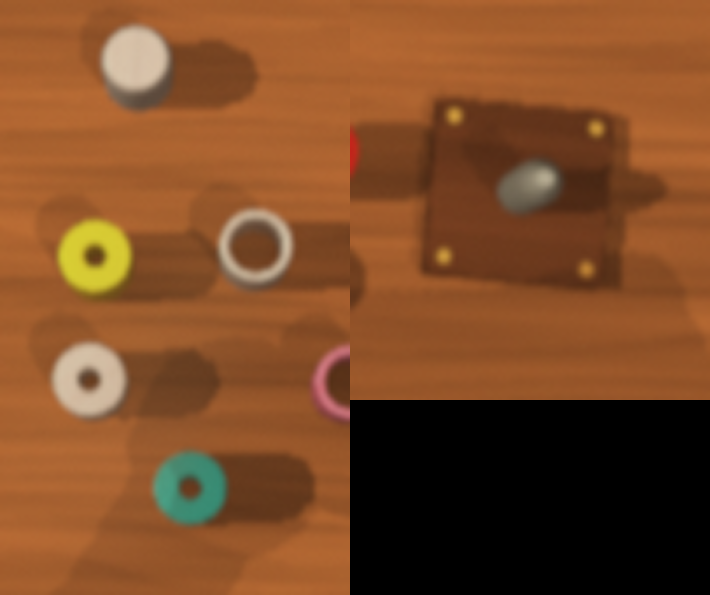

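View pics/crop1.png

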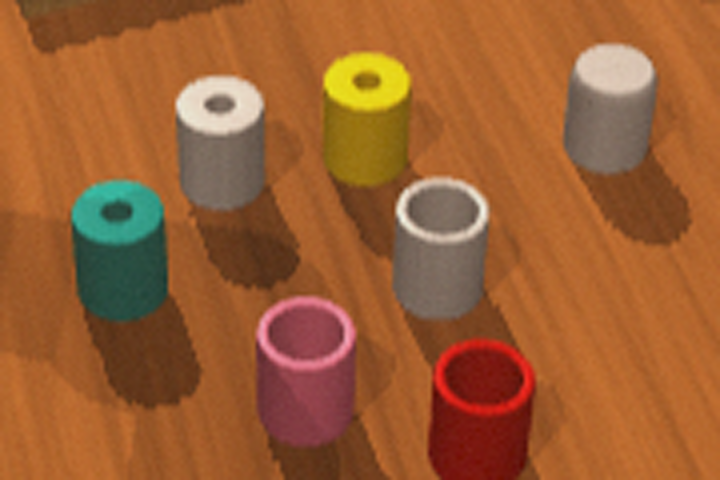

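View pics/crop2.png

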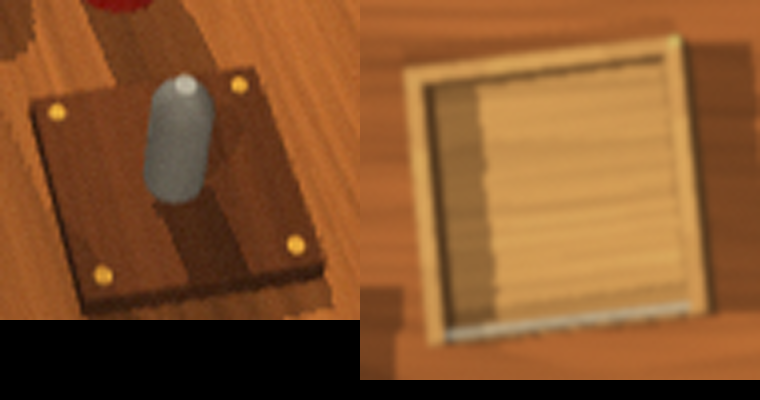

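The crops confirm the choice: the grey ring with the wide open bore is at top (303,180) and side (330,232). The thick-walled grey sleeve is at top (255,218). Next I measure precise positions.

```bash
cat >> h.py <<'E'
def ringcenter(img,box,vmin=140,smax=70):
    x0,y0,x1,y1=box; c=cv2.resize(img[y0:y1,x0:x1],None,fx=4,fy=4,interpolation=cv2.INTER_CUBIC)
    hsv=cv2.cvtColor(c,cv2.COLOR_BGR2HSV); m=((hsv[...,1]<smax)&(hsv[...,2]>vmin)).astype(np.uint8)
    cs,_=cv2.findContours(m,cv2.RETR_EXTERNAL,cv2.CHAIN_APPROX_NONE); k=max(cs,key=cv2.contourArea)
    (cx,cy),ax,an=cv2.fitEllipse(cv2.convexHull(k)); return ((cx+.5)/4-.5+x0,(cy+.5)/4-.5+y0),np.array(ax)/4
E
python3 - <<'E'
from h import *
t=cv2.imread("pics/top0.png"); s=cv2.imread("pics/side0.png")
for n,bt,bs in(("wide",(285,162,322,200),(312,210,350,255)),("thick",(238,200,275,236),(258,182,292,226))):
    for v in(130,150,170):
        a,ax=ringcenter(t,bt,v,110); b,bx=ringcenter(s,bs,v,80)
        print(n,v,np.round(a,1),ax,np.round(b,1),bx,np.round(onz("top",a,.06),4),np.round(onz("side",b,.06),4),np.round(tri("top",a,"side",b),4) if 0 else tri("top",a,"side",b))
def brass(img,box):
    x0,y0,x1,y1=box;c=img[y0:y1,x0:x1];h=cv2.cvtColor(c,cv2.COLOR_BGR2HSV)
    m=((h[...,0]>14)&(h[...,0]<35)&(h[...,1]>100)&(h[...,2]>120)).astype(np.uint8)
    _,_,st,ce=cv2.connectedComponentsWithStats(m); return [(ce[i]+[x0,y0],st[i,4]) for i in range(1,len(ce)) if st[i,4]>2]
for n,i,b in(("top",t,(375,170,435,225)),("side",s,(315,300,392,368))):
    L=brass(i,b); P=[onz(n,u,.017) for u,_ in L]; print(n,[(np.round(u,1),k) for u,k in L],np.round(P,4),np.mean(P,0))
print("tip",tri("top",(360+545/4,150+182/4),"side",(310+186/4,290+82/4)))
cs=[(404,70),(672,37),(708,310),(430,343)]
P=[onz("top",(95+(x-360)/4,175+y/4),.035) for x,y in cs];print("tray",np.round(P,4),np.mean(P,0),[np.linalg.norm(P[i]-P[i-1]) for i in range(4)])
cs=[(208,135),(265,118),(288,150),(226,171)]
# side rim
print([np.round(onz("side",c,.035),4) for c in cs])
E
```

```text
wide 130 [302.4 180.1] [21.01488686 21.95316696] [330.1 222.7] [17.03877831 23.05779266] [ 0.5881 -0.0545  0.06  ] [ 0.5873 -0.0574  0.06  ] (array([ 0.5884666 , -0.0545471 ,  0.05709623]), np.float64(0.00022596597375968422))
wide 150 [302.6 179.7] [20.557127   21.20506668] [330.1 222.4] [16.37373734 23.01405907] [ 0.5892 -0.0549  0.06  ] [ 0.5876 -0.0566  0.06  ] (array([ 0.58885987, -0.05479085,  0.05813931]), np.float64(0.0011814636246687783))
wide 170 [302.6 179.4] [20.01724434 20.50341606] [330.1 222.2] [16.00360107 22.946455  ] [ 0.5899 -0.0547  0.06  ] [ 0.5878 -0.0561  0.06  ] (array([ 0.58923303, -0.05457874,  0.05839383]), np.float64(0.001754726064431566))
thick 130 [255.1 218.2] [21.11694908 21.63728714] [274.4 196.3] [15.33156204 21.685112  ] [0.4934 0.0564 0.06  ] [0.4921 0.0544 0.06  ] (array([0.49307266, 0.05653727, 0.05804836]), np.float64(0.0010743794522615703))
thick 150 [254.9 218. ] [20.91391945 21.16750336] [274.4 196. ] [14.84951687 21.56282616] [0.4939 0.0569 0.06  ] [0.4923 0.0551 0.06  ] (array([0.4933523 , 0.05707068, 0.05822006]), np.float64(0.0013459992977
[... 630 characters left out ...]
5, 351. ]), np.int32(18)), (array([335.4, 358.5]), np.int32(17))] [[ 0.6033 -0.2626  0.017 ]
 [ 0.5149 -0.2569  0.017 ]
 [ 0.5968 -0.3512  0.017 ]
 [ 0.5096 -0.3451  0.017 ]] [ 0.55616227 -0.30394624  0.017     ]
tip (array([ 0.51514966, -0.43145718,  0.27300264]), np.float64(0.036786257195767044))
tray [[0.5491 0.4252 0.035 ]
 [0.5737 0.2618 0.035 ]
 [0.4075 0.2323 0.035 ]
 [0.3831 0.3998 0.035 ]] [0.47834401 0.32978626 0.035     ] [np.float64(0.1679138099386299), np.float64(0.16530897752198107), np.float64(0.1687991080340856), np.float64(0.16931420034992684)]
[array([0.3817, 0.3674, 0.035 ]), array([0.5459, 0.4093, 0.035 ]), array([0.5716, 0.2487, 0.035 ]), array([0.4041, 0.2031, 0.035 ])]
```

```bash
cat >> h.py <<'E'
from scipy.spatial.transform import Rotation as Ro
def rel(P):
    s=r.get_state(); R=Ro.from_quat(s['eef_rot']).as_matrix(); d=np.array(P)-s['tool_pos']
    return np.round(R.T@d*1000,1)
E
python3 - <<'E'
from h import *
print("tip",tri("top",(408.7,195.5),"side",(356.5,310.5)))
s=r.get_state(); print(np.round(Ro.from_quat(s['eef_rot']).as_matrix(),3)); print(rel([.5885,-.0555,.30]))
E
```

```text
tip (array([ 0.55539676, -0.3038076 ,  0.08665631]), np.float64(0.003208841000738267))
[[-0.001  0.277 -0.961]
 [ 0.001 -0.961 -0.277]
 [-1.    -0.002  0.   ]]
[ 104.6 -408.1 -550.2]
```

Pin tip by triangulation is at z = 0.087, against 0.085 given, and its xy agrees with the brass-dot centre. The sleeve rim comes out at 0.058, against 0.060. I'm moving to above the wide sleeve.

Request:
carry_out(targets="1 5 -20 -27 0;1 5 -20 -27 0;1 5 -20 -27 0;1 5 -20 -27 0;1 5 -20 -27 0;1 5 -20 -27 0;1 5 -20 -27 0;1 5 -20 -27 0;1 5 -20 -27 0;1 5 -20 -27 0;1 5 -20 -27 0;1 5 -20 -27 0;1 5 -20 -27 0;1 5 -20 -27 0;1 5 -20 -27 0;1 5 -20 -27 0;1 5 -20 -27 0;1 5 -20 -27 0;1 5 -20 -27 0;1 5 -20 -27 0", force=20)

```text
clock: 1.77
tool_pos: [0.5819, -0.0649, 0.3041]
eef_rot: [-0.7, -0.099, 0.7, -0.099]
contact_force: [0.8, -0.1, 0.7]
opening: 0.996
```

Run:
```python
from h import *
s=r.get_state();print(s['tool_pos'],s['clock'],np.round(Ro.from_quat(s['eef_rot']).as_matrix(),3)); print(rel([.5885,-.0555,.191]))
```

```text
[ 0.58187964 -0.064942    0.30412435] 1.7667 [[-0.001  0.277 -0.961]
 [-0.    -0.961 -0.277]
 [-1.    -0.     0.001]]
[113.1  -7.2  -9.1]
```

Now I centre over the sleeve, go down most of the way, then look before closing.

Request:
carry_out(targets="1 0 -4 -5 0;1 0 -3 -4 0;1 15 0 0 0;1 15 0 0 0;1 15 0 0 0;1 0 0 0 0;1 0 0 0 0")

```text
clock: 2.35
tool_pos: [0.5871, -0.0586, 0.2593]
eef_rot: [-0.699, -0.098, 0.701, -0.099]
contact_force: [-0.5, -0.2, -0.1]
opening: 0.999
```

Run:
```python
from h import *
s=r.get_state();print(s['tool_pos'],s['clock']); print(rel([.5885,-.0555,.191]))
p,_=eyes.snapshot("side"); cv2.imwrite("pics/s1.png",cv2.resize(p[120:300,220:440],None,fx=3,fy=3))
p,_=eyes.snapshot("top"); cv2.imwrite("pics/t1.png",p)
```

```text
[ 0.58710645 -0.05865     0.25934575] 2.35
[68.3 -2.7 -2.4]
```

View pics/s1.png

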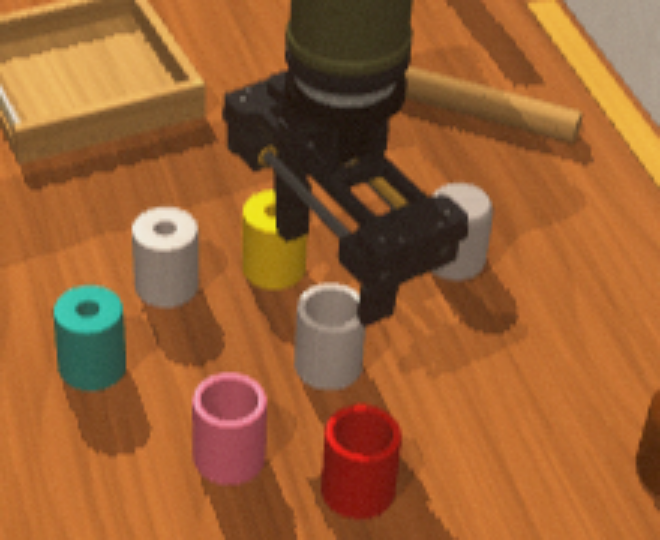

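The side crop shows the open fingers straddling the sleeve from above: near fingertip at about crop (378,315), sleeve rim at about (330,300). I'll check that fingertip against its projected position.

Run:
```python
from h import *
s=r.get_state();R=Ro.from_quat(s['eef_rot']).as_matrix();T=s['tool_pos']
for k in(-.055,.055):
    P=T+R@np.array([.166,k,0]); u=proj("side",P); print(P,u,(u-[220,120])*3)
```

```text
[ 0.57291269 -0.00547149  0.0944729 ] [317.13354569 195.81570482] [291.40063708 227.44711446]
[ 0.60326116 -0.1112021   0.09456376] [346.56773688 227.02208019] [379.70321065 321.06624058]
```

Request:
carry_out(targets="1 0 -3 -2 0;1 14 0 0 0;1 14 0 0 0;1 14 0 0 0;1 14 0 0 0;1 12 0 0 0;1 0 0 0 0;1 0 0 0 0")

```text
clock: 3.12
tool_pos: [0.589, -0.0538, 0.1917]
eef_rot: [-0.7, -0.099, 0.7, -0.099]
contact_force: [0.2, -0.4, -0.1]
opening: 1.001
```

Request:
carry_out(targets="0 0 0 0 0;0 0 0 0 0;0 0 0 0 0;0 0 0 0 0;0 0 0 0 0;0 0 0 0 0;0 0 0 0 0;0 0 0 0 0", force=25)

```text
clock: 3.78
tool_pos: [0.5893, -0.0543, 0.192]
eef_rot: [0.7, 0.099, -0.7, 0.099]
contact_force: [1.1, -1.8, 3.2]
opening: 0.547
```

Request:
carry_out(targets="0 -5 0 0 0;0 -15 0 0 0;0 -20 0 0 0;0 -20 0 0 0;0 -20 0 0 0;0 -20 0 0 0;0 -10 0 0 0;0 0 0 0 0")

```text
clock: 4.45
tool_pos: [0.5896, -0.0537, 0.3038]
eef_rot: [0.701, 0.099, -0.699, 0.099]
contact_force: [-0.5, -0.4, -1.4]
opening: 0.554
```

Run:
```python
from h import *
s=r.get_state();print(s['tool_pos'],s['clock'],s['opening']*88,s['contact_force']); print(rel([.5565,-.3035,.302]))
p,_=eyes.snapshot("side"); cv2.imwrite("pics/s2.png",cv2.resize(p[120:300,220:440],None,fx=3,fy=3))
```

```text
[ 0.5895921  -0.05374412  0.30379575] 4.45 48.78569238778783 [-0.49939484 -0.40314426 -1.43622304]
[  1.6 230.8 101. ]
```

View pics/s2.png

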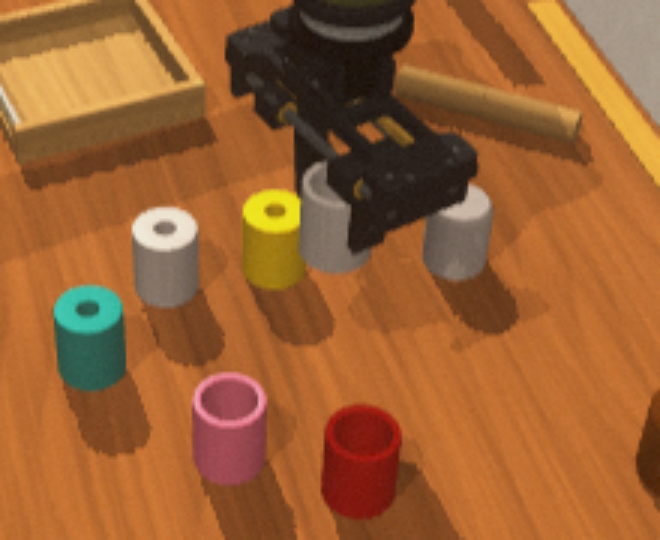

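The sleeve is held upright and the opening reads 49 mm, which matches its 50 mm diameter. Next I carry it over the pin.

Request:
carry_out(targets="0 0 23 10 0;0 0 23 10 0;0 0 23 10 0;0 0 23 10 0;0 0 23 10 0;0 0 23 10 0;0 0 23 10 0;0 0 23 10 0;0 0 23 10 0;0 0 23 10 0;0 0 0 0 0;0 0 0 0 0")

```text
clock: 5.5
tool_pos: [0.5553, -0.3044, 0.2998]
eef_rot: [-0.699, -0.098, 0.701, -0.097]
contact_force: [0.4, 0.7, -2.4]
opening: 0.55
```

Run:
```python
from h import *
s=r.get_state();print(s['tool_pos'],s['clock'],s['opening']*88); print(rel([.5565,-.3035,.302]))
p,_=eyes.snapshot("side"); cv2.imwrite("pics/s3.png",cv2.resize(p[180:380,240:440],None,fx=3,fy=3))
p,_=eyes.snapshot("top"); cv2.imwrite("pics/t3.png",cv2.resize(p[120:270,330:480],None,fx=4,fy=4))
```

```text
[ 0.55526977 -0.30435428  0.29983214] 5.5 48.407012322161385
[-2.2 -0.5 -1.4]
```

View pics/s3.png

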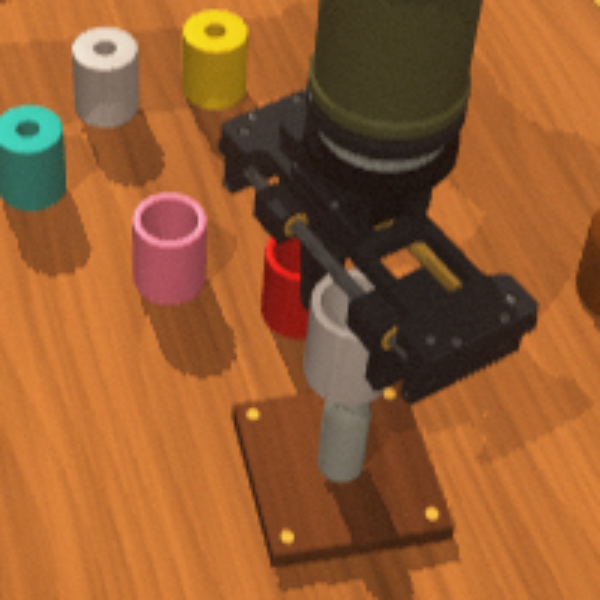

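View pics/t3.png

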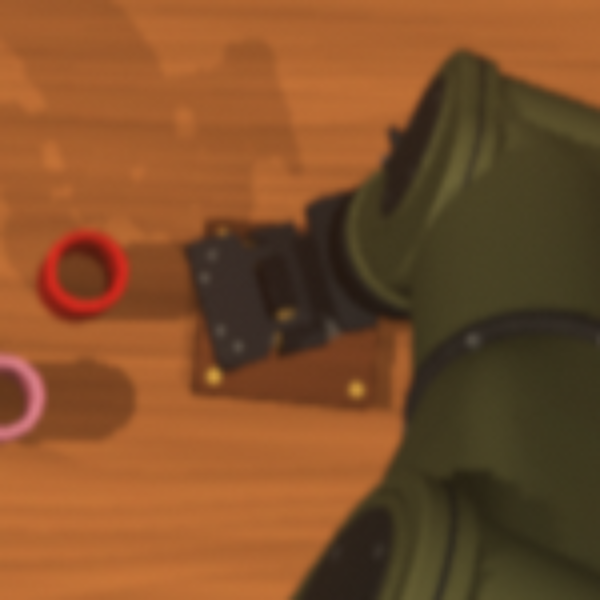

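Run:
```python
from h import *
s=r.get_state();T=s['tool_pos']
K,R,t=cam("side"); right=R[0]; right=right*[1,1,0]; right/=np.linalg.norm(right)
for z in(.11,.165):
    P=np.array([T[0],T[1],z])
    print(z,[np.round((proj("side",P+k*right)-[240,180])*3,1) for k in(-.025,0,.025)])
```

```text
0.11 [array([306.6, 363.5]), array([350.5, 363.1]), array([394.5, 362.7])]
0.165 [array([313. , 301.3]), array([358.9, 300.9]), array([404.8, 300.4])]
```

The sleeve's left edge is at about crop x = 305–310, where a sleeve centred on the tool axis projects, so its offset in the grip is about 1 mm. I lower it onto the pin.

Request:
carry_out(targets="0 10 0 -1 0;0 10 0 0 0;0 10 0 0 0;0 10 0 0 0;0 10 0 0 0;0 10 0 0 0;0 10 0 0 0;0 10 0 0 0;0 0 0 0 0")

```text
clock: 6.35
tool_pos: [0.5569, -0.3019, 0.2193]
eef_rot: [-0.699, -0.1, 0.701, -0.098]
contact_force: [-0.9, 1.0, -1.9]
opening: 0.554
```

Request:
carry_out(targets="0 4 0 0 0;0 3 0 0 0;0 2 0 0 0;0 2 0 0 0;0 0 0 0 0;0 0 0 0 0")

```text
clock: 6.85
tool_pos: [0.5577, -0.3023, 0.2109]
eef_rot: [0.7, 0.099, -0.7, 0.099]
contact_force: [-0.1, 0.3, -1.2]
opening: 0.554
```

Request:
carry_out(targets="0 1 0 0 0;0 1 0 0 0;0 1 0 0 0;0 1 0 0 0;0 0 0 0 0;0 0 0 0 0;0 0 0 0 0")

```text
clock: 7.43
tool_pos: [0.5577, -0.3023, 0.2071]
eef_rot: [0.7, 0.099, -0.7, 0.099]
contact_force: [-1.0, 0.2, 3.6]
opening: 0.555
```

Run:
```python
from h import *
s=r.get_state();print(s['tool_pos'],s['clock'],s['contact_force'])
p,_=eyes.snapshot("side"); cv2.imwrite("pics/s4.png",cv2.resize(p[180:380,240:440],None,fx=3,fy=3))
```

```text
[ 0.55767932 -0.30233711  0.20706449] 7.4333 [-0.98448271  0.24373675  3.57884816]
```

View pics/s4.png

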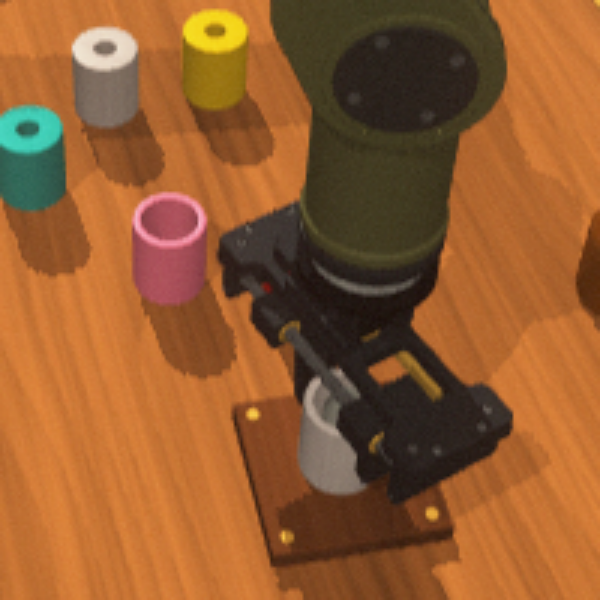

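The sleeve is around the pin and on the base: its bottom is at about crop (335,490), and the vertical force rose by about 5 N at exactly the expected height. I lift it straight up.

Request:
carry_out(targets="0 -4 0 0 0;0 -8 0 0 0;0 -12 0 0 0;0 -12 0 0 0;0 -15 0 0 0;0 -15 0 0 0;0 -15 0 0 0;0 -15 0 0 0;0 -12 0 0 0;0 0 0 0 0")

```text
clock: 8.32
tool_pos: [0.5586, -0.3029, 0.3184]
eef_rot: [0.702, 0.098, -0.698, 0.1]
contact_force: [0.0, -0.9, -1.5]
opening: 0.548
```

Run:
```python
from h import *
s=r.get_state();print(s['tool_pos'],s['clock'],s['opening']); print(rel([.478,.330,.311]))
```

```text
[ 0.55858096 -0.30285193  0.31839765] 8.3167 0.5479630477867756
[   5.2 -630.4  -97.8]
```

Request:
carry_out(targets="0 0 -20 -3 0;0 0 -31 -5 0;0 0 -31 -5 0;0 0 -31 -5 0;0 0 -31 -5 0;0 0 -31 -5 0;0 0 -31 -5 0;0 0 -31 -5 0;0 0 -31 -5 0;0 0 -31 -5 0;0 0 -31 -5 0;0 0 -31 -5 0;0 0 -31 -5 0;0 0 -31 -5 0;0 0 -31 -5 0;0 0 -31 -5 0;0 0 -31 -5 0;0 0 -31 -5 0;0 0 -31 -5 0;0 0 -20 -3 0")

```text
clock: 9.98
tool_pos: [0.4829, 0.3029, 0.3145]
eef_rot: [-0.7, -0.101, 0.7, -0.099]
contact_force: [0.0, 0.0, -1.9]
opening: 0.55
```

Run:
```python
from h import *
s=r.get_state();print(s['tool_pos'],s['clock'],s['opening']); print(rel([.478,.330,.311]))
```

```text
[0.48289572 0.30288199 0.31447335] 9.9833 0.5497024482053817
[  3.5 -27.4  -2.9]
```

Request:
carry_out(targets="0 0 -12 -1 0;0 0 -12 -1 0;0 0 0 0 0;0 0 0 0 0;0 0 0 0 0")

```text
clock: 10.4
tool_pos: [0.48, 0.3205, 0.3146]
eef_rot: [-0.7, -0.097, 0.7, -0.099]
contact_force: [-0.7, -0.8, -2.2]
opening: 0.549
```

Run:
```python
from h import *
s=r.get_state();print(s['tool_pos'],s['clock'],s['opening']); print(rel([.478,.330,.201]))
p,_=eyes.snapshot("side"); cv2.imwrite("pics/s5.png",cv2.resize(p[60:210,160:360],None,fx=3,fy=3))
```

```text
[0.47998723 0.32052936 0.31464912] 10.4 0.5490961845112847
[113.6  -9.9  -0.7]
```

View pics/s5.png

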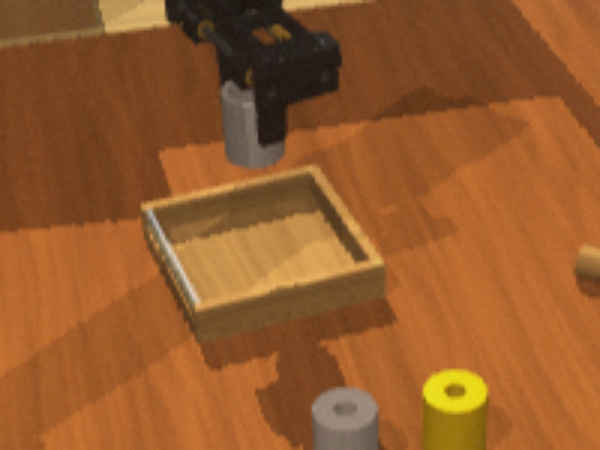

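Run:
```python
from h import *
P=[onz("side",(160+x/3,60+y/3),.035) for x,y in[(144,206),(315,169),(384,261),(197,318)]];print(np.round(P,3),np.mean(P,0),[np.linalg.norm(P[i]-P[i-1]) for i in range(4)])
```

```text
[[0.386 0.397 0.035]
 [0.548 0.418 0.035]
 [0.575 0.261 0.035]
 [0.406 0.223 0.035]] [0.47864154 0.32476989 0.035     ] [np.float64(0.17552574182039674), np.float64(0.1632343648065296), np.float64(0.15852616862769192), np.float64(0.17262835333807855)]
```

The side view puts the tray centre at (0.479, 0.325) and the top view at (0.478, 0.330), close enough against the ±55 mm allowed. I go down.

Request:
carry_out(targets="0 0 -8 0 0;0 15 0 0 0;0 20 0 0 0;0 20 0 0 0;0 20 0 0 0;0 12 0 0 0;0 8 0 0 0;0 4 0 0 0;0 0 0 0 0;0 0 0 0 0")

```text
clock: 11.28
tool_pos: [0.4775, 0.3303, 0.2163]
eef_rot: [0.701, 0.099, -0.7, 0.099]
contact_force: [0.2, -0.5, -1.3]
opening: 0.551
```

Request:
carry_out(targets="0 3 0 0 0;0 2 0 0 0;0 2 0 0 0;0 1 0 0 0;0 0 0 0 0;0 0 0 0 0")

```text
clock: 11.78
tool_pos: [0.4772, 0.3302, 0.2077]
eef_rot: [0.7, 0.099, -0.7, 0.099]
contact_force: [0.0, -0.3, -1.4]
opening: 0.55
```

Request:
carry_out(targets="0 1 0 0 0;0 1 0 0 0;0 1 0 0 0;0 1 0 0 0;0 1 0 0 0;0 1 0 0 0;0 0 0 0 0;0 0 0 0 0")

```text
clock: 12.45
tool_pos: [0.4772, 0.3302, 0.202]
eef_rot: [0.7, 0.099, -0.7, 0.099]
contact_force: [-1.8, -0.7, 4.2]
opening: 0.544
```

Run:
```python
from h import *
s=r.get_state();print(s['tool_pos'],s['clock'],s['contact_force'])
p,_=eyes.snapshot("side"); cv2.imwrite("pics/s6.png",cv2.resize(p[60:210,160:360],None,fx=3,fy=3))
```

```text
[0.47717463 0.33016319 0.20202966] 12.45 [-1.8025553  -0.66888     4.19528589]
```

View pics/s6.png

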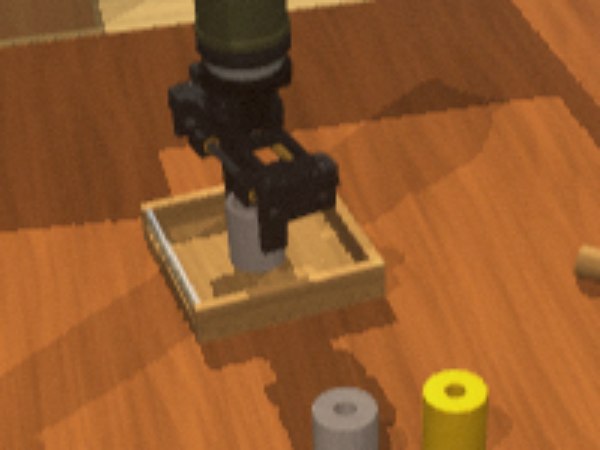

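The force rose by about 5.5 N at the expected floor height, and the sleeve's foot is inside the tray at about crop (257,265). I release it with a partial opening, then retreat.

Request:
carry_out(targets="0.75 0 0 0 0;0.75 0 0 0 0;0.75 0 0 0 0;0.75 0 0 0 0;0.75 0 0 0 0;0.75 0 0 0 0")

```text
clock: 13.0
tool_pos: [0.4772, 0.3301, 0.2016]
eef_rot: [0.7, 0.099, -0.7, 0.099]
contact_force: [-0.1, 0.2, -0.3]
opening: 0.751
```

Request:
carry_out(targets="0.75 -5 0 0 0;0.75 -10 0 0 0;0.75 -15 0 0 0;0.75 -20 0 0 0;0.75 -20 0 0 0;0.75 -20 0 0 0;0.75 -20 0 0 0;0.75 -20 0 0 0;0.75 0 20 20 0;0.75 0 20 20 0;0.75 0 20 20 0;0.75 0 20 20 0;0.75 0 20 20 0;0.75 0 20 20 0;0.75 0 0 0 0;0.75 0 0 0 0")

```text
clock: 14.33
tool_pos: [0.3947, 0.1803, 0.3326]
eef_rot: [0.7, 0.098, -0.7, 0.098]
contact_force: [0.1, 0.8, 0.7]
opening: 0.753
```

Run:
```python
from h import *
s=r.get_state();print(s['tool_pos'],s['clock'],s['opening'],s['contact_force'])
a,d=eyes.snapshot("side"); cv2.imwrite("pics/s7.png",a)
b,_=eyes.snapshot("top"); cv2.imwrite("pics/t7.png",b)
```

```text
[0.39474808 0.18034703 0.33262831] 14.3333 0.752529162815076 [0.07837395 0.8330122  0.6807743 ]
```

View pics/s7.png

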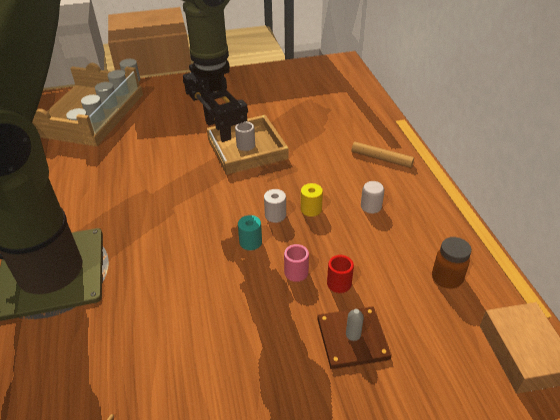

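View pics/t7.png

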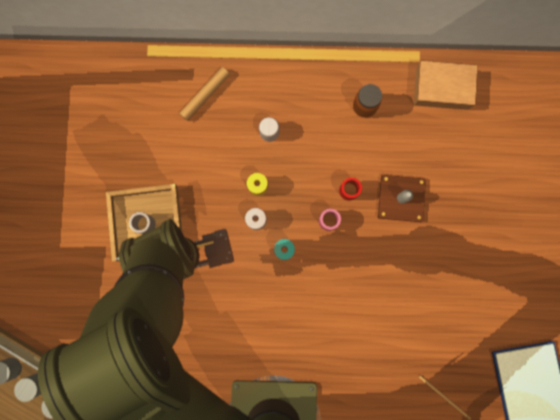

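Run:
```python
from h import *
a=cv2.imread("pics/s7.png");b=cv2.imread("pics/t7.png")
cv2.imwrite("pics/c7.png",np.hstack([cv2.resize(a[105:185,200:300],None,fx=4,fy=4,interpolation=cv2.INTER_CUBIC),cv2.resize(b[180:260,100:200],None,fx=4,fy=4,interpolation=cv2.INTER_CUBIC)]))
u,ax=ringcenter(b,(238,200,275,236),150,110); print("thick",u,onz("top",u,.06))
```

```text
thick (255.1036148071289, 218.11158180236816) [0.49353339 0.05642017 0.06      ]
```

View pics/c7.png

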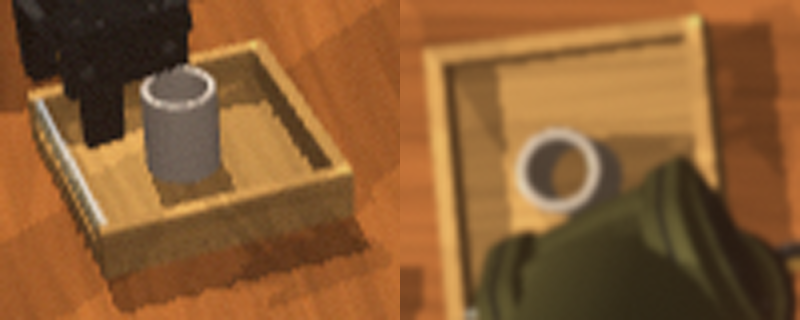

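Run:
```python
from h import *
print(tri("top",(100+160/4,180+170/4),"side",(200+178/4,105+88/4)))
print(r.finish_job())
```

```text
(array([0.47533382, 0.32869229, 0.06945981]), np.float64(0.00031762461054304567))
the job is handed in; nothing more can be done
None
```

The wide-bored grey sleeve went all the way down over the gauge pin, came off again, and now stands in the tray. I handed the job in at about 14.4 s of the 48 s allowed; no verdict is reported.

- **On the gauge:** the sleeve stopped at the expected height. The vertical force rose by about 5 N there, and the side picture showed it upright around the pin.
- **In the tray:** the two views put its rim at (0.475, 0.329, 0.069). That is within about 5 mm of the tray's centre, and the height fits a sleeve standing on the floor (0.070 expected). Both pictures show it upright.
- **Thick-walled sleeve:** in the top view it is less than 1 mm from where it started.
- **Robot:** the gripper was open and clear of everything when I handed in.

No check failed. The two views differed by about 5 mm on the tray centre, and by 1–3 mm on the sleeves, gauge and pin tip.

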